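# Mix the cup on the touch mixer and dip the spreader

## Robot

A 6-joint arm with a two-finger parallel gripper is mounted at the origin on the work surface. World frame = base frame: x ahead of the robot, y to its left, z up, the work surface at z = 0. Lengths are in m, angles in rad, forces in N, time in s.
With the tool pointing down it reaches from about 0.375 to 0.9 m from the base axis. Payload 3.1 kg.
Tool frame: the origin (TCP) lies midway between the tips of the shut fingers; the grasp point (between the pads) lies 19 mm behind it; x points along the fingers, z is the direction in which the jaws open and shut, and the axes are right-handed (so a half turn about x gives the same grasp; the last joint's range is limited). The gripper opens to 85 mm and grips with 20 to 120 N. Pads are 22 mm wide; open, the fingers measure 114 mm over their backs; the gripper's body (76 mm by 85 mm) begins 54 mm behind the grasp point. The pads swing forward as they close: fully open they stand 13 mm farther back than shut.
Start: joints at [-1.52, 0.527, 1.433, -0, 1.181, -0.178], TCP at [0.142, -0.609, 0.231] pointing down, gripper open.
Joint ranges: [-3.08, 3.08], [-0.75, 2.2], [0.22, 2.44], [-1.43, 4.57], [0, 2.65], [-2.85, 2.85]. Speed limits (rad/s): [2.79, 2.79, 3.14, 3.14, 3.14, 3.14].

## Interface

Orientations are given as a unit quaternion [x, y, z, w].
In Python, from station import status, snapshot, camera_params, ticket gives the robot as it stands.
- The arm moves only by the tool arm_command, never from a script. Its argument "series" is a list that holds one entry, the list of rows, each a list of 4 numbers: the shift along the tool's x, y, z in mm, then the turn about the tool's x in rad. A call has 1 to 10 rows; each row shifts and turns the commanded pose from where the row before left it, along the tool's axes as they then stand; what a row does not reach is not made up. A row lasts 1/10 s, in which the tool goes at most 50 mm and 8.59 degrees, less where a joint would pass 70% of its speed; a pose out of reach is approached as far as the arm can. A call is refused whole if a number of a shift passes 50 or a number of a turn 0.15, either way. A call with a gripper value outside its range is refused whole. "jaw" is the opening in per cent of the stroke, from 0 (shut) to 100 (fully open), set as the call begins (left out, the last holds). The fingers move at their own pace and stop on an object; "force" is the grip in N (left out, the last holds). Time passes only in rows, so rows that do not move let the fingers close. It gives the time, the measured TCP pose, the force and the opening at its end, in the units of the state.
- status.sense(): the state, without advancing time (a new reading comes with each control period).
- snapshot(name): name is "scene" or "top"; returns the picture (480x640x3 uint8, red, green, blue); there is no depth.
- camera_params(name): a dict with "fovy" (degrees; the focal length in pixels is half the picture's height over the tangent of half this angle, whatever the lens; pixels are square), "cx", "cy" (the principal point, pixels), "k1" (the pictures are not rectified: a ray, as slopes to the right and down, at radius r is drawn at 1 + k1 r^2 times it, then the intrinsics apply), "extrinsics" (4x4, takes a point from camera to world coordinates). Camera axes: x right, y down, z forward; pixel columns grow to the right and rows downward; lengths in m; the calibration is good to about 2 mm. A picture is of the moment at which its call begins. camera_params takes no time and is no camera call.
- ticket.sign_off(): hands the job in, once; it reports no verdict.
The state is a dict: "t": time; "q": joint angles; "qd": joint speeds; "tau": joint torques, N m; "tcp_pos": TCP position; "tool_rot": TCP orientation; "force": force on the tool from outside, world axes, zero at the start; "ft_torque": the same for the moment, N m; "finger_gap": opening from 0.0 (shut) to 1.0 (fully open).
Only numpy, scipy, OpenCV 4.12 (cv2) and the standard library are available. Lean on these libraries where they do the work, as an engineer would, in place of code of your own. Each camera call takes 0.05 s, during which the arm holds its last target. There are 200 camera calls.

## Task

Take the tall narrow steel cup, press it upright into the dish of the touch mixer until the sprung dish is fully down, without forcing it, and hold it down for two seconds; then set the cup down gently, whole foot on the round rubber mat. Next take the spreader out of the wooden block, dip its blade at least 2 cm below the cup's rim, and hang it back in the block. Keep the cup upright throughout, leave it on the mat, and leave the other loose things where they are.

Things in the scene. Friction and masses are not known exactly. Their poses are not given: they have to be found in the camera images.
- cup: tall narrow open steel cup, straight round wall 52 mm outside diameter, 75 mm tall, 3 mm wall, 4 mm floor, about 0.14 kg (100 to 200 g); origin at the centre of its underside, z up its axis
- mixer: white touch mixer, fixed, housing 150 mm (x) x 120 mm (y), top of housing 75 mm above the work surface; origin at the centre of its underside. Black controls on its +x half, the round rubber dish on its -x half
- mixer_stem (a point): point on the upright axis of the mixer's dish, level with the top of the housing (75 mm above the work surface). The dish (black rubber, 74 mm outside, 64 mm inside diameter, rim 7 mm above its floor) sits over this point on an aluminium collar left at any height: the undepressed dish floor is 98 to 114 mm above the work surface, not known beforehand, to be found by touch or sight
- mixer_dish (a joint): how far the sprung dish is pressed down below its rest height, m: 0 at rest, 0.010 at its hard stop. It starts to give at 4 N and reaches its stop at 11 N; more than 45 N on the mixer is forcing it
- round_mat: round black rubber mat, 90 mm diameter, 5 mm thick, fixed; origin at the centre of its underside
- square_mat: square black rubber mat, 90 x 90 x 5 mm, fixed, a bottle stands on it; origin at the centre of its underside
- block: light wooden block, 70 x 70 mm, 80 mm tall, fixed, with one upright 17 mm hole 74 mm deep in the middle of its top; origin at the centre of its underside
- spreader: spreader hanging upright in the block: steel blade (10 x 4 mm wide, 22 mm high) at the bottom, 6 mm rod up to 70 mm, steel flange 28 mm across from 70 to 75 mm that rests on the block's top, round wooden handle 20 mm across from 75 to 122 mm; 60 g; origin at the blade's lower end, z up to the handle
- bottle: clear plastic bottle with black cap, 50 mm across, 130 mm tall, standing on the square mat; bystander, origin at its underside's centre
- pot: wide low open steel pot, 68 mm across, 42 mm tall, near the robot (not the cup); bystander, origin at its underside's centre
- screwdriver: red-handled screwdriver, 200 mm long, handle 26 mm thick, lying along its x axis; bystander, origin at its underside's centre
- wrench: steel wrench, 180 mm long, 8 mm thick, lying flat along its x axis; bystander, origin at its underside's centre
- driver: black lamp driver brick, 100 x 36 x 26 mm, lying along its x axis; bystander, origin at its underside's centre
- spool: small spool with white flanges, 60 mm across, 42 mm tall, standing on a flange; bystander, origin at its underside's centre
- basket: blue open parts basket with steel parts, 100 x 140 x 50 mm; bystander, origin at its underside's centre
Not all that is in view belongs to the job. There is more than one size of the spreader; the one meant has the size given above.

How it is judged:
By the outcome, as a careful person would: the job done as asked, in the order asked, and still so for the second after the job is handed in, with the robot touching nothing.
It also fails if it takes over 72 s, if anything falls off the work surface, if the arm or the gripper's body presses on something with over 40 N, if the wrist force passes 120 N, or if a joint passes its speed limit or range.

## Working session

There is one attempt and no reset: what is moved stays moved. The work goes in short steps, Python scripts to look and compute and a tool call to move; the robot and the scene stay as the last step left them, time stands still between calls to the robot, and variables do not carry over. Pictures are saved under pics/ and viewed, about 8 in all and at most 12, crops included, and the job is handed in when it is done.

Besides the shell and the picture viewer there is one more tool, called after "Request:" by a JSON object that holds its "name" and its "arguments", one argument or row to a line. arm_command: Moves the arm, as the interface text tells. Its arguments: {"type":"object","properties":{"series":{"type":"array"},"jaw":{"type":"number"},"force":{"type":"number"}},"required":["series"]}

```bash
ls; mkdir -p pics
python3 - <<'E'
from station import status, snapshot, camera_params
import cv2
for n in("scene","top"):
    im=snapshot(n); cv2.imwrite(f"pics/{n}0.png",im[:,:,::-1]); print(n,camera_params(n))
s=status.sense(); print(s)
E
```

```text
pics
scene {'fovy': 51.107177718813475, 'cx': 319.97797422216246, 'cy': 236.17123048051718, 'k1': -0.14038012067749195, 'extrinsics': array([[ 0.64482364,  0.55841133, -0.52189967,  1.17023855],
       [ 0.76431042, -0.4660297 ,  0.44569709, -0.52928144],
       [ 0.00566156, -0.68628938, -0.72730656,  0.87075191],
       [ 0.        ,  0.        ,  0.        ,  1.        ]])}
top {'fovy': 43.73022473889091, 'cx': 315.29510564803155, 'cy': 230.56933347599067, 'k1': -0.1591147194903019, 'extrinsics': array([[-0.0026548 , -0.98229243,  0.18733535,  0.34482073],
       [-0.99997705,  0.00377546,  0.00562557, -0.01946629],
       [-0.00623323, -0.18731612, -0.98227991,  1.41257172],
       [ 0.        ,  0.        ,  0.        ,  1.        ]])}
{'t': 0.1, 'q': array([-1.51950630e+00,  5.28396670e-01,  1.43377942e+00, -1.95922362e-05,
        1.18139258e+00, -1.78497537e-01]), 'qd': array([-0.0005222 , -0.00253318, -0.00190035,  0.00097556, -0.00237211,
       -0.00018544]), 'tau': array([-2.21704749e-04, -4.43305779e+01, -1.78586626e+01, -1.46765487e-04,
        3.91289504e-03, -2.15652221e-06]), 'tcp_pos': array([ 0.14234792, -0.60791112,  0.23041538]), 'tool_rot': array([ 0.43990079,  0.55449185, -0.43886045,  0.55355902]), 'force': array([-0.07398508, -0.73835472, -0.75022078]), 'ft_torque': array([ 0.01256188, -0.01410465,  0.05930086]), 'finger_gap': 0.9995027857198556}
```

View pics/scene0.png

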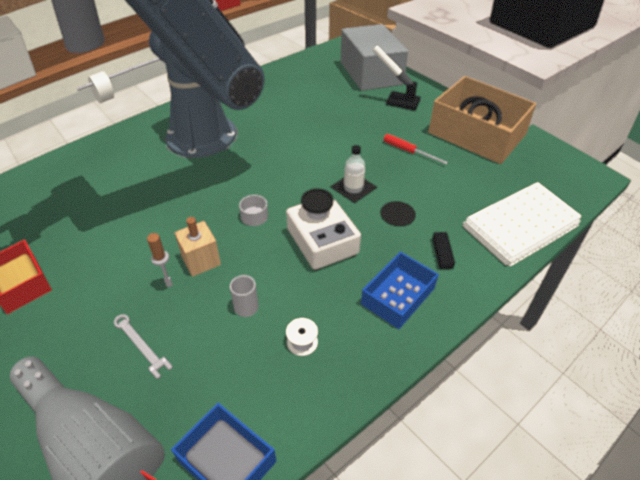

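View pics/top0.png

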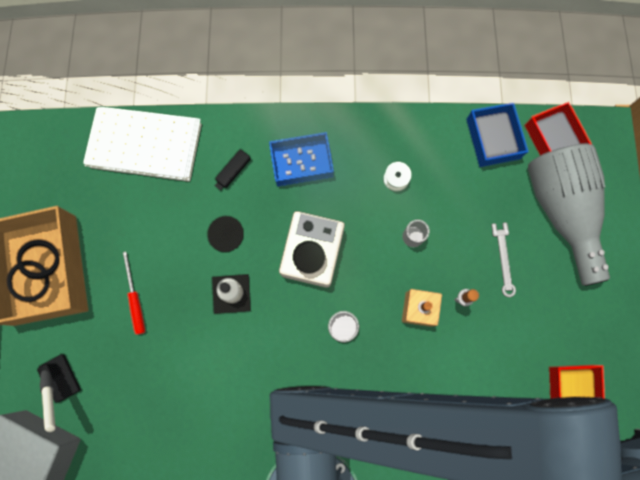

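```bash
cat > h.py <<'E'
import numpy as np, cv2
from station import status, snapshot, camera_params
P={n:camera_params(n) for n in("scene","top")}
def ray(n,u,v):
    p=P[n]; f=240/np.tan(np.radians(p["fovy"])/2)
    d=np.array([(u-p["cx"])/f,(v-p["cy"])/f]); s=d.copy()
    for _ in range(20): s=d/(1+p["k1"]*(s@s))
    E=p["extrinsics"]; return E[:3,3],E[:3,:3]@np.array([s[0],s[1],1])
def onz(n,u,v,z):
    o,d=ray(n,u,v); return o+d*(z-o[2])/d[2]
def proj(n,X):
    p=P[n]; f=240/np.tan(np.radians(p["fovy"])/2); E=p["extrinsics"]
    c=E[:3,:3].T@(np.asarray(X)-E[:3,3]); s=c[:2]/c[2]; s=s*(1+p["k1"]*(s@s)); return s*f+[p["cx"],p["cy"]]
def tri(a,b):
    o1,d1=ray(*a);o2,d2=ray(*b); A=np.stack([d1,-d2],1); t=np.linalg.lstsq(A,o2-o1,rcond=None)[0]
    p,q=o1+t[0]*d1,o2+t[1]*d2; return (p+q)/2,np.linalg.norm(p-q)
def blob(im,mask,win):
    u0,v0,u1,v1=win; m=np.zeros(mask.shape,np.uint8); m[v0:v1,u0:u1]=mask[v0:v1,u0:u1]
    n,l,st,c=cv2.connectedComponentsWithStats(m); i=1+np.argmax(st[1:,4]); 
    cs,_=cv2.findContours((l==i).astype(np.uint8),cv2.RETR_EXTERNAL,cv2.CHAIN_APPROX_NONE)
    return c[i],st[i],max(cs,key=len)
def crop(n,win,k,name=None,im=None):
    u0,v0,u1,v1=win
    return cv2.resize(im[v0:v1,u0:u1,::-1],None,fx=k,fy=k,interpolation=cv2.INTER_CUBIC)
E
python3 - <<'E'
from h import *
S=cv2.imread("pics/scene0.png")[:,:,::-1];T=cv2.imread("pics/top0.png")[:,:,::-1]
a=np.hstack([crop("",(140,205,270,325),3,im=S),crop("",(280,180,420,300),2.9,im=S)[:360]if 0 else cv2.resize(S[180:300,280:420,::-1],(420,360),interpolation=2)])
b=np.hstack([cv2.resize(T[215:325,390:490,::-1],(327,360)//np.array(1.5) if 0 else (218,240)),cv2.resize(T[200:320,200:370,::-1],(340,240))])
b=cv2.copyMakeBorder(b,0,0,0,a.shape[1]-b.shape[1],0)
v=np.vstack([a,b]);v=cv2.resize(v,(800,int(v.shape[0]*800/v.shape[1])));cv2.imwrite("pics/c1.png",v);print(v.shape)
def blk(im): return (im.max(2)<60).astype(np.uint8)
r={}
for k,sw,tw in[("mat",(375,195,420,232),(200,210,250,256)),("dish",(295,183,340,212),(288,236,330,280))]:
    for n,im,w in(("scene",S,sw),("top",T,tw)):
        c,st,_=blob(im,blk(im),w); r[k,n]=c; print(k,n,c.round(1),st)
for n in("scene","top"): print("mat",onz(n,*r["mat",n],.005))
for z in(.105,.121): print("dish",z,onz("scene",*r["dish","scene"],z),onz("top",*r["dish","top"],z))
print(tri(("scene",*r["dish","scene"]),("top",*r["dish","top"])))
E
```

```text
(592, 800, 3)
mat scene [397.5 213.4] [381 202  34  24 619]
mat top [225.2 233.7] [208 217  35  35 964]
dish scene [316.8 200.4] [302 189  31  23 574]
dish top [308.1 256.8] [294 242  30  31 705]
mat [0.61316243 0.19971452 0.005     ]
mat [0.60633028 0.20534601 0.005     ]
dish 0.105 [0.53149289 0.00582918 0.105     ] [0.53521965 0.00401232 0.105     ]
dish 0.121 [ 0.54483916 -0.00535168  0.121     ] [0.53288985 0.00372503 0.121     ]
(array([0.53453208, 0.00369151, 0.1084592 ]), np.float64(0.0006317019719442528))
```

View pics/c1.png

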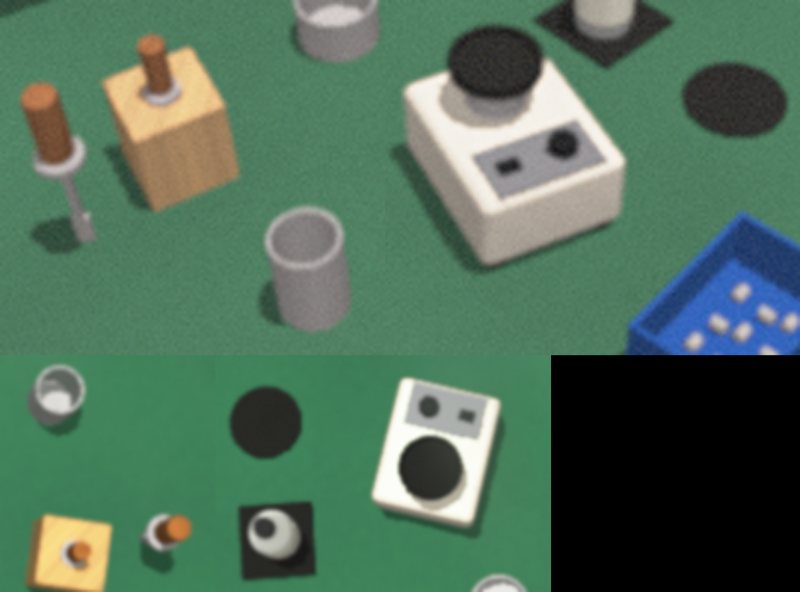

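Run:
```python
from h import *
L=[("cuprim",(242.9,285.3),(417.9,230.1),.075),("handle",(191.3,219.9),(427.6,304.9),.132),("mat",(397.5,213.4),(225.2,233.7),.005),
("dish",(316.8,200.4),(308.1,256.8),.115)]
for n,s,t,z in L: print(n,onz("scene",*s,z).round(4),onz("top",*t,z).round(4),[x.round(4) for x in tri(("scene",*s),("top",*t))])
S=cv2.imread("pics/scene0.png")[:,:,::-1];T=cv2.imread("pics/top0.png")[:,:,::-1]
def pts(k): # corners by color
    pass
# block top (tan) and mixer, bottle cap masks in top
hsv=cv2.cvtColor(T.copy(),cv2.COLOR_RGB2HSV)
m=((hsv[...,0]<28)&(hsv[...,0]>10)&(hsv[...,1]>60)&(hsv[...,2]>150)).astype(np.uint8)
c,st,ct=blob(T,cv2.morphologyEx(m,cv2.MORPH_CLOSE,np.ones((9,9))),(398,280,448,330)); r=cv2.minAreaRect(ct);print("block",c,st,r,onz("top",*r[0],.08))
B=[onz("top",*p,.08) for p in cv2.boxPoints(r)];print(np.round(B,3))
w=(T.min(2)>150).astype(np.uint8);w=cv2.morphologyEx(w,cv2.MORPH_CLOSE,np.ones((25,25)))
c,st,ct=blob(T,w,(270,200,352,295));r=cv2.minAreaRect(ct);print("mixer",r);M=[onz("top",*p,.075) for p in cv2.boxPoints(r)];print(np.round(M,3),np.mean(M,0))
for n,p in(("pot",(343,326)),("decoy",(470,296)),("spool",(397,175)),("bottlecap",(226,284))): print(n,onz("top",*p,.05).round(3))
s=status.sense();
from scipy.spatial.transform import Rotation as R
print(R.from_quat(s["tool_rot"]).as_matrix().round(3))
```

```text
cuprim [ 0.6037 -0.2473  0.075 ] [ 0.6001 -0.2463  0.075 ] [array([ 0.601 , -0.2465,  0.0716]), np.float64(0.001)]
handle [ 0.4307 -0.2541  0.132 ] [ 0.4259 -0.2525  0.132 ] [array([ 0.4263, -0.2529,  0.1279]), np.float64(0.0008)]
mat [0.6131 0.1997 0.005 ] [0.6064 0.2053 0.005 ] [array([ 0.6079,  0.2065, -0.0031]), np.float64(0.0)]
dish [ 0.5399 -0.0011  0.115 ] [0.5338 0.0039 0.115 ] [array([0.5346, 0.0037, 0.1084]), np.float64(0.0006)]
block [423.19491525 306.9086629 ] [ 406  289   36   36 1062] ((423.2899475097656, 306.9700012207031), (32.809757232666016, 32.668338775634766), 8.130102157592773) [ 0.4246647  -0.25210724  0.08      ]
[[ 0.394 -0.21   0.08 ]
 [ 0.466 -0.222  0.08 ]
 [ 0.455 -0.295  0.08 ]
 [ 0.383 -0.282  0.08 ]]
mixer ((311.203857421875, 247.64378356933594), (52.67050552368164, 64.71477508544922), 13.392498016357422)
[[ 0.503  0.072  0.075]
 [ 0.648  0.039  0.075]
 [ 0.619 -0.078  0.075]
 [ 0.475 -0.043  0.075]] [ 0.56126271 -0.00246043  0.075     ]
pot [ 0.385 -0.074  0.05 ]
decoy [ 0.45  -0.367  0.05 ]
spool [ 0.738 -0.206  0.05 ]
bottlecap [0.481 0.193 0.05 ]
[[-0.     0.974  0.228]
 [ 0.002  0.228 -0.974]
 [-1.     0.    -0.002]]
```

Candidates: the cup is at scene (244,295) / top (417,230), tall and narrow; the wide pot at scene (253,210) is not it. The spreader is the one in the block, at scene (193,228) / top (427,305). The larger free-standing one at scene (158,258) is a decoy. The crop confirms both choices.

Request:
{"name": "arm_command", "arguments": {
  "series": [
    [[0,42,-20,0],[0,42,-20,0],[0,42,-20,0],[0,42,-20,0],[0,42,-20,0],[0,42,-20,0],[0,42,-20,0],[0,42,-20,0],[0,42,-20,0],[0,42,-20,0]]
  ],
  "jaw": 100,
  "force": 60
}}

```text
t: 1.1
tcp_pos: [0.5069, -0.3165, 0.2309]
tool_rot: [0.439, 0.554, -0.439, 0.554]
force: [0.5, -0.8, -0.8]
finger_gap: 1.002
```

Request:
{"name": "arm_command", "arguments": {
  "series": [
    [[0,36,-16,0],[0,36,-16,0],[20,36,-16,0],[40,0,0,0],[30,0,0,0],[0,0,0,0]]
  ]
}}

```text
t: 1.7
tcp_pos: [0.5967, -0.2441, 0.136]
tool_rot: [0.439, 0.558, -0.44, 0.55]
force: [-0.2, -0.2, 0.2]
finger_gap: 0.999
```

Run:
```python
from h import *
s=status.sense(); print(s["tcp_pos"],s["t"])
S=snapshot("scene");T=snapshot("top")
for n in("scene","top"): print(n,proj(n,s["tcp_pos"]),proj(n,[.6,-.246,.075]))
a=cv2.resize(S[190:340,180:310,::-1],(390,450),interpolation=2);b=cv2.resize(T[170:300,355:475,::-1],(400,433),interpolation=2)
b=cv2.copyMakeBorder(b,0,17,0,0,0);cv2.imwrite("pics/c2.png",np.hstack([a,b]))
```

```text
[ 0.59674532 -0.24413268  0.13600145] 1.7
scene [238.79968542 262.76861262] [242.39354714 283.84545287]
top [421.47288308 226.36265943] [417.76561099 230.14613405]
```

View pics/c2.png

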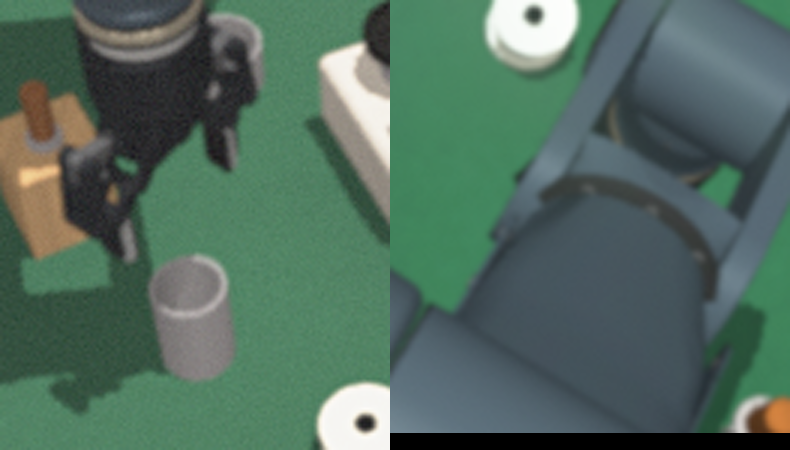

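The scene view shows the open fingers (tips at 223,276 and 257,246) above the cup, whose rim is at (243,285), correctly straddling it. Top is hidden by the arm. Descending.

Request:
{"name": "arm_command", "arguments": {
  "series": [
    [[25,3,2,0],[30,0,0,0],[30,0,0,0],[15,0,0,0],[9,0,0,0],[0,0,0,0]]
  ]
}}

```text
t: 2.4
tcp_pos: [0.6036, -0.2485, 0.0326]
tool_rot: [0.44, 0.554, -0.439, 0.554]
force: [0.2, 0.4, 0.1]
finger_gap: 0.999
```

Request:
{"name": "arm_command", "arguments": {
  "series": [
    [[0,0,0,0],[0,0,0,0],[0,0,0,0],[0,0,0,0],[0,0,0,0],[0,0,0,0],[0,0,0,0]]
  ],
  "jaw": 0,
  "force": 60
}}

```text
t: 3.1
tcp_pos: [0.6045, -0.2485, 0.0342]
tool_rot: [0.44, 0.553, -0.439, 0.555]
force: [0.3, 0.7, 6.3]
finger_gap: 0.594
```

Request:
{"name": "arm_command", "arguments": {
  "series": [
    [[-10,0,0,0],[-20,0,0,0],[-30,0,0,0],[-40,0,0,0],[-40,0,-10,0],[-10,-1,-30,0],[0,-1,-40,0],[0,-1,-40,0],[0,-1,-40,0],[0,-1,-40,0]]
  ]
}}

```text
t: 4.1
tcp_pos: [0.5521, -0.0531, 0.1828]
tool_rot: [0.44, 0.554, -0.439, 0.554]
force: [1.0, 0.4, -1.7]
finger_gap: 0.595
```

Request:
{"name": "arm_command", "arguments": {
  "series": [
    [[0,-1,-32,0],[0,-1,-20,0],[0,0,-10,0],[0,0,0,0],[0,0,0,0]]
  ]
}}

```text
t: 4.6
tcp_pos: [0.5376, 0.0047, 0.1826]
tool_rot: [0.439, 0.554, -0.439, 0.555]
force: [0.5, 0.7, -1.9]
finger_gap: 0.597
```

Run:
```python
from h import *
s=status.sense(); print(s["tcp_pos"],s["t"],s["force"])
S=snapshot("scene");T=snapshot("top")
for n in("scene","top"): print(n,proj(n,s["tcp_pos"]))
a=cv2.resize(S[120:270,250:380,::-1],(390,450),interpolation=2);b=cv2.resize(T[190:320,240:360,::-1],(400,433),interpolation=2)
b=cv2.copyMakeBorder(b,0,17,0,0,0);cv2.imwrite("pics/c3.png",np.hstack([a,b]))
```

```text
[0.53755274 0.00472921 0.18257215] 4.6 [ 0.52160267  0.70592687 -1.85817492]
scene [318.23576664 175.29844524]
top [307.10761035 250.35170869]
```

View pics/c3.png

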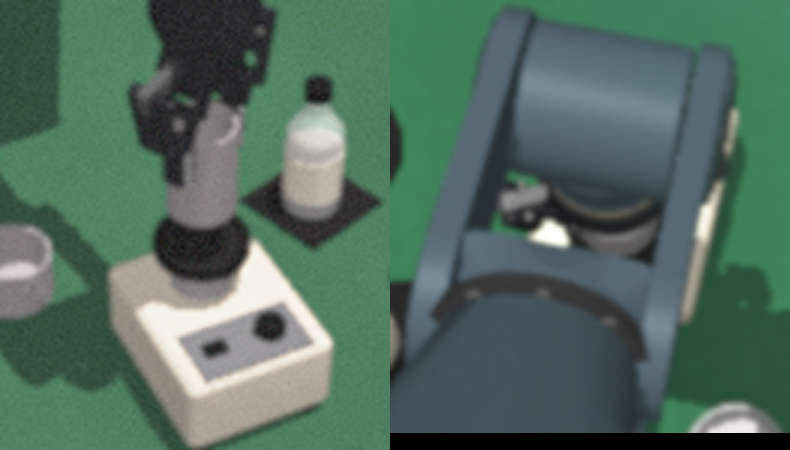

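The scene view shows the held cup (bottom centred about u=317.7, lower arc v≈196) directly over the dish (centre u≈317). The top view is mostly hidden.

Run:
```python
from h import *
ty=np.array([.974,.228,0]);t=np.array([.5376,.0047,.1826])
for o in(0,-.004,-.008):
    c=t+ty*o; c[2]=.1826-.0342
    ring=[proj("scene",c+.026*np.array([np.cos(a),np.sin(a),0])) for a in np.linspace(0,6.28,90)]
    r=np.array(ring);print(o,proj("scene",c),r.min(0),r.max(0))
c=np.array([.534,.004,.115]);r=np.array([proj("scene",c+.037*np.array([np.cos(a),np.sin(a),0])) for a in np.linspace(0,6.28,90)]);print("dish",r.min(0),r.max(0))
```

```text
0 [318.18908009 187.40452548] [306.26886571 179.68545844] [330.10685592 195.39111693]
-0.004 [316.72288516 186.67786928] [304.82095726 178.98276524] [328.62224915 194.63943737]
-0.008 [315.26118291 185.95358287] [303.37757696 178.28235914] [327.14209781 193.89021445]
dish [300.28489649 187.10724703] [333.44240441 209.46229443]
```

Request:
{"name": "arm_command", "arguments": {
  "series": [
    [[8,-1,0,0],[12,-1,0,0],[8,0,0,0],[3,0,0,0],[3,0,0,0],[0,0,0,0]]
  ]
}}

```text
t: 5.3
tcp_pos: [0.5347, 0.005, 0.1478]
tool_rot: [0.439, 0.554, -0.44, 0.554]
force: [-0.2, 0.2, -2.9]
finger_gap: 0.593
```

Request:
{"name": "arm_command", "arguments": {
  "series": [
    [[2,0,0,0],[2,0,0,0],[2,0,0,0],[0,0,0,0]]
  ]
}}

```text
t: 5.7
tcp_pos: [0.5353, 0.005, 0.1428]
tool_rot: [0.44, 0.554, -0.439, 0.554]
force: [-0.2, 0.9, 4.0]
finger_gap: 0.592
```

Run:
```python
from h import *
s=status.sense(); print(s["tcp_pos"],s["t"],s["force"],s["ft_torque"])
S=snapshot("scene")
cv2.imwrite("pics/c4.png",cv2.resize(S[150:230,275:360,::-1],(595,560),interpolation=2))
```

```text
[0.53533199 0.00501984 0.14282872] 5.7 [-0.21077644  0.86989836  3.96076031] [0.05281905 0.12943707 0.027171  ]
```

View pics/c4.png

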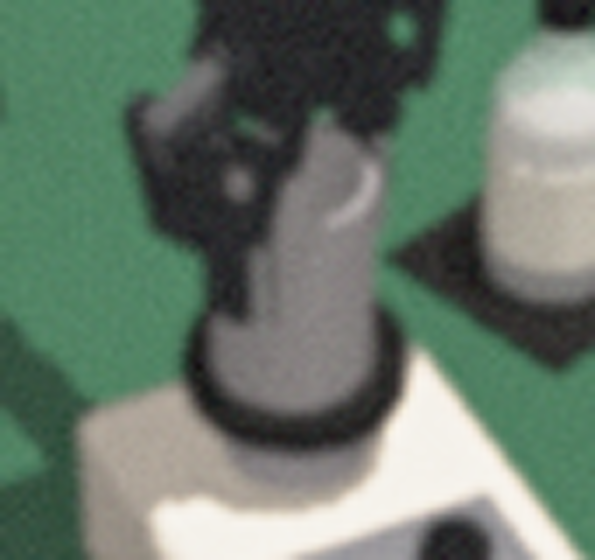

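The cup (scene u≈317, centred in the dish ring 302–333) sits inside the dish rim and not on it; I'll press on in small steps.

Request:
{"name": "arm_command", "arguments": {
  "series": [
    [[2,0,0,0],[2,0,0,0],[1,0,0,0],[0,0,0,0]]
  ]
}}

```text
t: 6.15
tcp_pos: [0.5354, 0.005, 0.1379]
tool_rot: [0.44, 0.554, -0.439, 0.554]
force: [-1.6, 0.0, 6.9]
finger_gap: 0.593
```

Request:
{"name": "arm_command", "arguments": {
  "series": [
    [[1,0,0,0],[1,0,0,0],[0,0,0,0]]
  ]
}}

```text
t: 6.45
tcp_pos: [0.5354, 0.005, 0.1361]
tool_rot: [0.44, 0.554, -0.439, 0.554]
force: [-1.7, 1.5, 8.9]
finger_gap: 0.599
```

Request:
{"name": "arm_command", "arguments": {
  "series": [
    [[1,0,0,0],[1,0,0,0],[0,0,0,0]]
  ]
}}

```text
t: 6.75
tcp_pos: [0.5355, 0.005, 0.1358]
tool_rot: [0.44, 0.553, -0.439, 0.555]
force: [-4.9, -0.1, 18.7]
finger_gap: 0.594
```

Request:
{"name": "arm_command", "arguments": {
  "series": [
    [[1,0,0,0],[0,0,0,0]]
  ]
}}

```text
t: 6.95
tcp_pos: [0.5356, 0.0051, 0.1357]
tool_rot: [0.44, 0.553, -0.439, 0.555]
force: [-5.1, 0.5, 24.9]
finger_gap: 0.59
```

The hard stop shows clearly (stiffness jump at z≈0.136). I'll ease off slightly and hold for over 2 s.

Request:
{"name": "arm_command", "arguments": {
  "series": [
    [[-0.5,0,0,0],[0,0,0,0],[0,0,0,0],[0,0,0,0],[0,0,0,0],[0,0,0,0],[0,0,0,0],[0,0,0,0],[0,0,0,0],[0,0,0,0]]
  ]
}}

```text
t: 7.95
tcp_pos: [0.5355, 0.005, 0.1357]
tool_rot: [0.44, 0.553, -0.439, 0.555]
force: [-4.6, 0.3, 22.1]
finger_gap: 0.591
```

Request:
{"name": "arm_command", "arguments": {
  "series": [
    [[0,0,0,0],[0,0,0,0],[0,0,0,0],[0,0,0,0],[0,0,0,0],[0,0,0,0],[0,0,0,0],[0,0,0,0],[0,0,0,0],[0,0,0,0]]
  ]
}}

```text
t: 8.95
tcp_pos: [0.5355, 0.005, 0.1358]
tool_rot: [0.44, 0.553, -0.439, 0.555]
force: [-5.9, 0.5, 20.8]
finger_gap: 0.595
```

Request:
{"name": "arm_command", "arguments": {
  "series": [
    [[0,0,0,0],[0,0,0,0],[0,0,0,0],[0,0,0,0],[0,0,0,0]]
  ]
}}

```text
t: 9.45
tcp_pos: [0.5355, 0.0051, 0.1357]
tool_rot: [0.44, 0.553, -0.439, 0.555]
force: [-5.0, 0.7, 22.1]
finger_gap: 0.592
```

Request:
{"name": "arm_command", "arguments": {
  "series": [
    [[-4,0,0,0],[-6,0,0,0],[-10,0,0,0],[-20,0,0,0],[-20,0,0,0],[0,19,-30,0],[0,24,-36,0],[0,24,-36,0],[0,20,-31,0],[0,15,-23,0]]
  ]
}}

```text
t: 10.45
tcp_pos: [0.5988, 0.1825, 0.1921]
tool_rot: [0.439, 0.555, -0.439, 0.554]
force: [1.0, 0.6, -1.5]
finger_gap: 0.591
```

Request:
{"name": "arm_command", "arguments": {
  "series": [
    [[0,10,-15,0],[10,4,-8,0],[30,0,0,0],[35,0,0,0],[30,0,0,0],[20,0,0,0],[10,0,0,0],[5,0,0,0],[0,0,0,0]]
  ]
}}

```text
t: 11.35
tcp_pos: [0.6071, 0.2052, 0.0525]
tool_rot: [0.439, 0.554, -0.44, 0.554]
force: [0.1, -0.7, -1.6]
finger_gap: 0.592
```

Request:
{"name": "arm_command", "arguments": {
  "series": [
    [[3,0,0,0],[3,0,0,0],[2,0,0,0],[2,0,0,0],[1,0,0,0],[0,0,0,0]]
  ]
}}

```text
t: 11.95
tcp_pos: [0.607, 0.2058, 0.0417]
tool_rot: [0.439, 0.554, -0.439, 0.554]
force: [-0.2, 0.0, -1.1]
finger_gap: 0.592
```

Run:
```python
from h import *
s=status.sense(); print(s["tcp_pos"],s["t"],s["force"])
S=snapshot("scene");T=snapshot("top")
a=cv2.resize(S[150:260,340:460,::-1],(480,440),interpolation=2);b=cv2.resize(T[180:290,180:260,::-1],(320,440),interpolation=2)
cv2.imwrite("pics/c5.png",np.hstack([a,b]))
```

```text
[0.60701895 0.20575093 0.04170643] 11.95 [-0.20676424  0.04639559 -1.10558819]
```

View pics/c5.png

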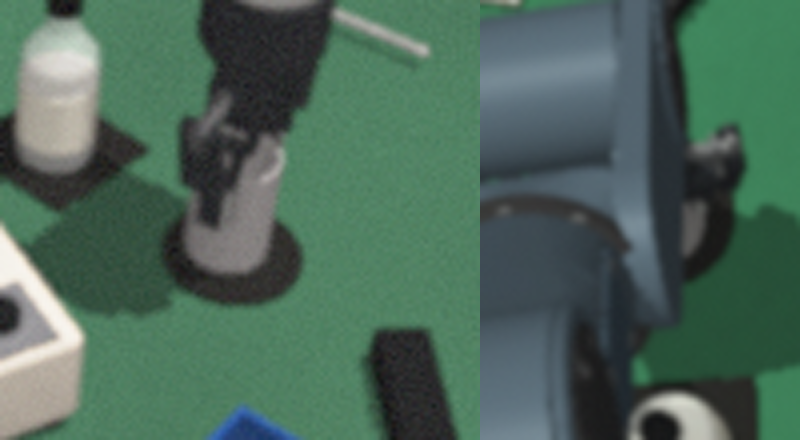

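The cup is inside the round mat: its foot is at scene (397,213), the mat's centre at (398,214). Lowering the last millimetres.

Request:
{"name": "arm_command", "arguments": {
  "series": [
    [[1,0,0,0],[1,0,0,0],[0,0,0,0]]
  ]
}}

```text
t: 12.35
tcp_pos: [0.607, 0.2057, 0.0397]
tool_rot: [0.439, 0.554, -0.439, 0.554]
force: [-0.1, -0.2, -1.1]
finger_gap: 0.591
```

Request:
{"name": "arm_command", "arguments": {
  "series": [
    [[0.7,0,0,0],[0.7,0,0,0],[0,0,0,0]]
  ]
}}

```text
t: 12.65
tcp_pos: [0.6072, 0.2057, 0.0392]
tool_rot: [0.439, 0.554, -0.439, 0.554]
force: [-1.7, 0.1, 4.0]
finger_gap: 0.593
```

Request:
{"name": "arm_command", "arguments": {
  "series": [
    [[0,0,0,0],[0,0,0,0],[0,0,0,0],[0,0,0,0],[0,0,0,0],[0,0,0,0]]
  ],
  "jaw": 100
}}

```text
t: 13.25
tcp_pos: [0.6071, 0.2057, 0.0383]
tool_rot: [0.439, 0.554, -0.439, 0.554]
force: [0.4, -0.4, -0.6]
finger_gap: 0.999
```

Request:
{"name": "arm_command", "arguments": {
  "series": [
    [[-5,0,0,0],[-15,0,0,0],[-30,0,0,0],[-40,0,0,0],[-40,0,0,0],[-40,0,0,0],[-20,0,0,0],[0,0,20,0],[0,0,40,0],[0,-20,40,0]]
  ]
}}

```text
t: 14.25
tcp_pos: [0.6128, 0.1034, 0.2306]
tool_rot: [0.44, 0.553, -0.437, 0.556]
force: [0.4, -0.2, -0.3]
finger_gap: 0.999
```

Request:
{"name": "arm_command", "arguments": {
  "series": [
    [[0,-30,36,0],[0,-34,38,0],[0,-34,38,0],[0,-34,38,0],[0,-34,38,0],[0,-34,38,0],[0,-30,36,0],[0,-20,24,0],[0,-14,17,0],[0,0,0,0]]
  ]
}}

```text
t: 15.25
tcp_pos: [0.4241, -0.2498, 0.2298]
tool_rot: [0.44, 0.552, -0.441, 0.554]
force: [0.6, -1.3, -0.3]
finger_gap: 0.998
```

Run:
```python
from h import *
s=status.sense(); print(s["tcp_pos"],s["t"],s["force"])
S=snapshot("scene");T=snapshot("top")
for n in("scene","top"): print(proj(n,s["tcp_pos"]))
a=cv2.resize(S[150:290,130:250,::-1],(360,420),interpolation=2);b=cv2.resize(T[190:330,190:330,::-1],(420,420),interpolation=2)
cv2.imwrite("pics/c6.png",np.hstack([a,b]))
```

```text
[ 0.42411492 -0.24983408  0.2297842 ] 15.25 [ 0.59597369 -1.25243555 -0.28847557]
[182.82989562 182.06038519]
[435.08529972 302.5849655 ]
```

View pics/c6.png

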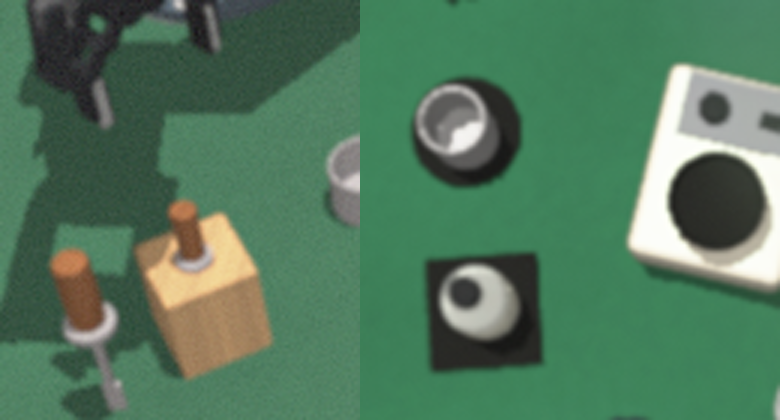

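The top view shows the cup standing upright wholly on the round mat (rim 221,230; mat centre 225,234). The scene view shows the gripper above the block with the spreader's handle at (191,220).

Request:
{"name": "arm_command", "arguments": {
  "series": [
    [[20,1,3,0],[30,0,0,0],[30,0,0,0],[25,0,0,0],[15,0,0,0],[10,0,0,0],[8,0,0,0],[0,0,0,0],[0,0,0,0]]
  ],
  "jaw": 75
}}

```text
t: 16.25
tcp_pos: [0.4269, -0.2497, 0.0909]
tool_rot: [0.439, 0.554, -0.439, 0.555]
force: [-0.6, -0.0, -0.2]
finger_gap: 0.751
```

Run:
```python
from h import *
s=status.sense(); print(s["tcp_pos"],s["t"],s["force"])
S=snapshot("scene");T=snapshot("top")
print(onz("top",221,230,.08),onz("top",472,296,.13))
cv2.imwrite("pics/c7.png",np.hstack([cv2.resize(S[180:290,140:240,::-1],(400,440),interpolation=2),cv2.resize(T[250:360,380:480,::-1],(400,440),interpolation=2)]))
```

```text
[ 0.42691704 -0.24974777  0.09092944] 16.25 [-0.61654872 -0.00140496 -0.1886703 ]
[0.60110983 0.20316674 0.08      ] [ 0.44404892 -0.35069115  0.13      ]
```

View pics/c7.png

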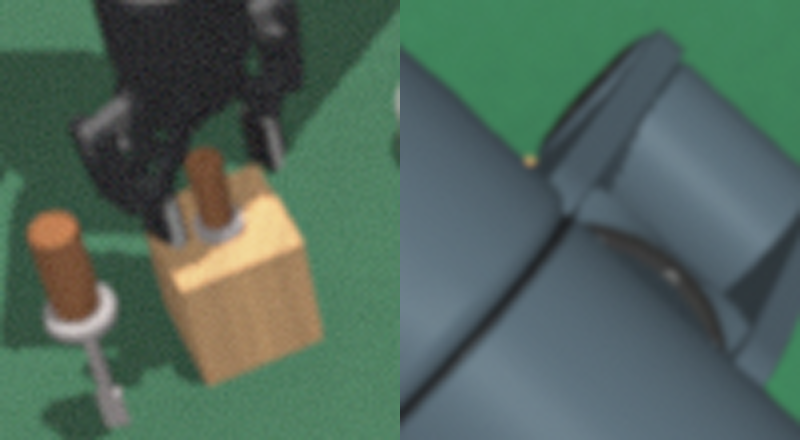

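The handle sits ~3–5 mm nearer the left (−y) finger. I'll shift that way, then close gently.

Request:
{"name": "arm_command", "arguments": {
  "series": [
    [[0,0,2,0],[0,0,1.5,0],[0,0,0,0]]
  ]
}}

```text
t: 16.65
tcp_pos: [0.4275, -0.2537, 0.0907]
tool_rot: [0.439, 0.554, -0.44, 0.554]
force: [-0.0, -0.4, -0.4]
finger_gap: 0.747
```

Request:
{"name": "arm_command", "arguments": {
  "series": [
    [[0,0,0,0],[0,0,0,0],[0,0,0,0],[0,0,0,0],[0,0,0,0],[0,0,0,0],[0,0,0,0],[0,0,0,0]]
  ],
  "jaw": 0,
  "force": 40
}}

```text
t: 17.45
tcp_pos: [0.4271, -0.253, 0.0905]
tool_rot: [0.439, 0.554, -0.439, 0.554]
force: [-0.1, 1.3, 2.0]
finger_gap: 0.224
```

Request:
{"name": "arm_command", "arguments": {
  "series": [
    [[-5,0,0,0],[-15,0,0,0],[-30,0,0,0],[-40,0,0,0],[-40,0,0,0],[-20,8,-12,0],[0,20,-30,0],[0,25,-36,0],[0,25,-36,0],[0,25,-36,0]]
  ]
}}

```text
t: 18.45
tcp_pos: [0.4937, -0.0822, 0.2407]
tool_rot: [0.44, 0.554, -0.44, 0.554]
force: [0.4, -0.2, -1.1]
finger_gap: 0.221
```

Request:
{"name": "arm_command", "arguments": {
  "series": [
    [[0,25,-36,0],[0,25,-36,0],[0,25,-36,0],[0,25,-36,0],[0,25,-36,0],[0,22,-33,0],[0,16,-24,0],[0,12,-18,0],[0,0,0,0]]
  ]
}}

```text
t: 19.35
tcp_pos: [0.6061, 0.2074, 0.2401]
tool_rot: [0.439, 0.555, -0.438, 0.555]
force: [-0.6, -0.2, -0.6]
finger_gap: 0.223
```

Run:
```python
from h import *
s=status.sense(); print(s["tcp_pos"],s["t"],s["force"])
S=snapshot("scene");T=snapshot("top")
cv2.imwrite("pics/c8.png",np.hstack([cv2.resize(S[110:240,330:450,::-1],(406,440),interpolation=2),cv2.resize(T[180:290,180:260,::-1],(320,440),interpolation=2)]))
```

```text
[0.60614726 0.20736909 0.24005523] 19.35 [-0.59849103 -0.21303387 -0.55849707]
```

View pics/c8.png

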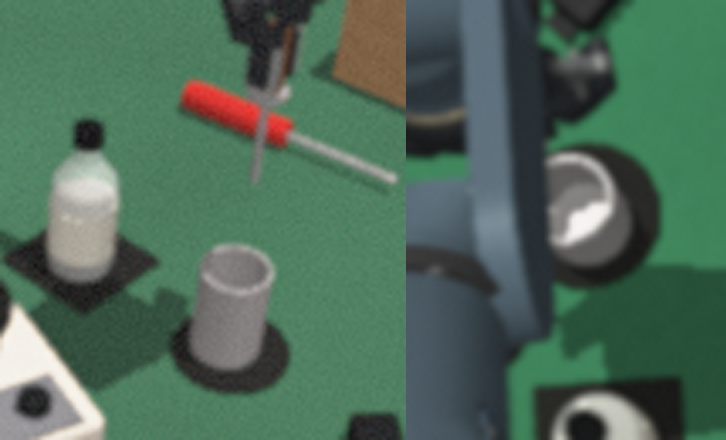

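The scene view shows the rod upright (blade tip at 406,164) above the cup's mouth (400,189). Dipping about 3.5 cm.

Request:
{"name": "arm_command", "arguments": {
  "series": [
    [[15,-2,2,0],[25,0,0,0],[25,0,0,0],[20,0,0,0],[15,0,0,0],[10,0,0,0],[5,0,0,0],[0,0,0,0],[0,0,0,0],[0,0,0,0]]
  ]
}}

```text
t: 20.45
tcp_pos: [0.6049, 0.2023, 0.1264]
tool_rot: [0.44, 0.554, -0.439, 0.555]
force: [0.1, -1.0, -0.9]
finger_gap: 0.221
```

Run:
```python
from h import *
s=status.sense(); print(s["tcp_pos"],s["t"],s["force"])
S=snapshot("scene")
cv2.imwrite("pics/c9.png",cv2.resize(S[140:230,350:440,::-1],(450,450),interpolation=2))
```

```text
[0.60489256 0.20233277 0.12644422] 20.45 [ 0.09562225 -1.03282131 -0.92500936]
```

View pics/c9.png

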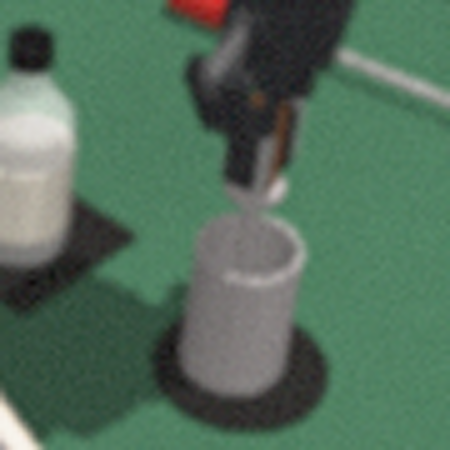

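The rod is down inside the cup, its blade about 34 mm below the rim, with no side force. Lifting out and returning to the block.

Request:
{"name": "arm_command", "arguments": {
  "series": [
    [[-10,0,0,0],[-20,0,0,0],[-30,0,0,0],[-34,0,0,0],[-20,-8,12,0],[0,-20,29,0],[0,-24,35,0],[0,-25,36,0],[0,-25,36,0],[0,-25,36,0]]
  ]
}}

```text
t: 21.5
tcp_pos: [0.5219, -0.0073, 0.2407]
tool_rot: [0.439, 0.553, -0.439, 0.555]
force: [1.3, -0.8, -0.7]
finger_gap: 0.218
```

Request:
{"name": "arm_command", "arguments": {
  "series": [
    [[0,-25,36,0],[0,-25,36,0],[0,-25,36,0],[0,-25,36,0],[0,-20,30,0],[0,-16,24,0],[0,-10,14,0],[0,-4,7,0],[0,0,0,0],[0,0,0,0]]
  ]
}}

```text
t: 22.5
tcp_pos: [0.4264, -0.2527, 0.2398]
tool_rot: [0.439, 0.554, -0.439, 0.554]
force: [-0.5, 0.7, -0.3]
finger_gap: 0.225
```

Request:
{"name": "arm_command", "arguments": {
  "series": [
    [[20,0.5,0.5,0],[25,0,0,0],[15,0,0,0],[4,0,0,0],[0,0,0,0],[0,0,0,0]]
  ]
}}

```text
t: 23.1
tcp_pos: [0.4276, -0.2536, 0.1761]
tool_rot: [0.439, 0.554, -0.439, 0.555]
force: [-0.1, 0.1, -0.7]
finger_gap: 0.22
```

Run:
```python
from h import *
s=status.sense(); print(s["tcp_pos"],s["t"],s["force"])
S=snapshot("scene")
cv2.imwrite("pics/c10.png",cv2.resize(S[190:280,150:240,::-1],(540,540),interpolation=2))
```

```text
[ 0.42755316 -0.25360772  0.17612253] 23.1 [-0.06274814  0.09712055 -0.73147724]
```

View pics/c10.png

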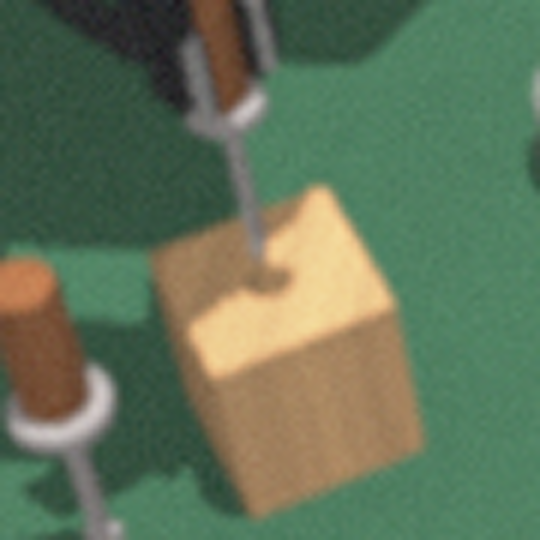

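The blade tip (193,234) is just above the hole (195,237) and in line with the rod's lean. Inserting slowly.

Request:
{"name": "arm_command", "arguments": {
  "series": [
    [[6,-0.3,-0.5,0],[6,0,0,0],[5,0,0,0],[5,0,0,0],[0,0,0,0]]
  ]
}}

```text
t: 23.65
tcp_pos: [0.426, -0.253, 0.1525]
tool_rot: [0.439, 0.555, -0.439, 0.553]
force: [-1.2, 0.4, -0.0]
finger_gap: 0.221
```

Request:
{"name": "arm_command", "arguments": {
  "series": [
    [[8,0,0,0],[10,0,0,0],[10,0,0,0],[10,0,0,0],[8,0,0,0],[6,0,0,0],[4,0,0,0],[0,0,0,0]]
  ]
}}

```text
t: 24.45
tcp_pos: [0.4262, -0.2531, 0.0969]
tool_rot: [0.439, 0.554, -0.439, 0.554]
force: [-0.3, 0.2, -0.5]
finger_gap: 0.227
```

Request:
{"name": "arm_command", "arguments": {
  "series": [
    [[2,0,0,0],[2,0,0,0],[1,0,0,0],[0,0,0,0]]
  ]
}}

```text
t: 24.85
tcp_pos: [0.4265, -0.2533, 0.0925]
tool_rot: [0.439, 0.554, -0.439, 0.554]
force: [0.1, -0.0, -1.0]
finger_gap: 0.225
```

Request:
{"name": "arm_command", "arguments": {
  "series": [
    [[1,0,0,0],[0.5,0,0,0],[0,0,0,0]]
  ]
}}

```text
t: 25.15
tcp_pos: [0.4264, -0.2533, 0.0909]
tool_rot: [0.439, 0.554, -0.439, 0.554]
force: [0.5, -0.2, -0.3]
finger_gap: 0.224
```

Request:
{"name": "arm_command", "arguments": {
  "series": [
    [[0.5,0,0,0],[0.5,0,0,0],[0,0,0,0]]
  ]
}}

```text
t: 25.45
tcp_pos: [0.4265, -0.2533, 0.0905]
tool_rot: [0.439, 0.554, -0.439, 0.554]
force: [-0.1, 0.6, 4.6]
finger_gap: 0.219
```

Request:
{"name": "arm_command", "arguments": {
  "series": [
    [[0,0,0,0],[0,0,0,0],[0,0,0,0],[0,0,0,0],[0,0,0,0],[0,0,0,0]]
  ],
  "jaw": 75
}}

```text
t: 26.05
tcp_pos: [0.4264, -0.2533, 0.0898]
tool_rot: [0.439, 0.554, -0.439, 0.554]
force: [0.2, 0.2, 0.6]
finger_gap: 0.747
```

Request:
{"name": "arm_command", "arguments": {
  "series": [
    [[-5,0,0,0],[-15,0,0,0],[-30,0,0,0],[-40,0,0,0],[-40,0,0,0],[-20,0,10,0],[0,-10,40,0],[0,-10,45,0],[0,-10,45,0],[0,-10,45,0]]
  ]
}}

```text
t: 27.05
tcp_pos: [0.4294, -0.444, 0.2405]
tool_rot: [0.439, 0.554, -0.439, 0.554]
force: [1.0, -0.3, 0.5]
finger_gap: 0.75
```

Request:
{"name": "arm_command", "arguments": {
  "series": [
    [[0,-10,45,0],[0,-5,30,0],[0,0,10,0],[0,0,0,0],[0,0,0,0]]
  ]
}}

```text
t: 27.55
tcp_pos: [0.4343, -0.5269, 0.2396]
tool_rot: [0.44, 0.555, -0.439, 0.553]
force: [-0.6, 1.2, -0.0]
finger_gap: 0.753
```

Run:
```python
from h import *
s=status.sense(); print(s["tcp_pos"],s["t"],s["force"])
S=snapshot("scene");T=snapshot("top")
cv2.imwrite("pics/c11.png",np.hstack([cv2.resize(S[150:310,140:440,::-1],(500,267),interpolation=2),cv2.resize(T[190:350,190:490,::-1],(500,267),interpolation=2)]) if 0 else np.vstack([cv2.resize(S[150:310,140:440,::-1],(560,299),interpolation=2),cv2.resize(T[190:350,190:490,::-1],(560,299),interpolation=2)]))
```

```text
[ 0.43432124 -0.52689303  0.23964086] 27.55 [-0.553293    1.20060722 -0.03560815]
```

The picture quota is used up, so I'll check numerically by comparing with the first images.

Run:
```python
from h import *
S0=cv2.imread("pics/scene0.png")[:,:,::-1]; T0=cv2.imread("pics/top0.png")[:,:,::-1]
c=cv2.imread("pics/c11.png")[:,:,::-1]
S=snapshot("scene");T=snapshot("top")
def brown(im):
    h=cv2.cvtColor(np.ascontiguousarray(im),cv2.COLOR_RGB2HSV); return (((h[...,0]<14)&(h[...,1]>100)&(h[...,2]>50)&(h[...,2]<190))).astype(np.uint8)
for k,w in(("handle",(180,212,206,240)),("decoy",(145,230,172,265))):
    for im in(S0,S): b=blob(im,brown(im),w); print(k,b[0].round(1),b[1])
for n,a,b,ws in(("scene",S0,S,{"pot":(235,190,270,228),"bottle":(335,145,375,200),"spool":(280,315,322,357),"screwdriver":(380,130,450,168),"wrench":(110,310,175,380),"driver":(430,230,457,272),"basket":(360,250,440,328),"block":(175,215,222,275),"decoy":(140,225,175,292),"dish":(298,183,336,222)}),
 ("top",T0,T,{"pot":(325,308,362,345),"bottle":(208,272,254,316),"spool":(380,158,415,195),"block":(400,285,445,330),"decoy":(452,282,482,312),"dish":(288,236,330,280)})):
    for k,(u0,v0,u1,v1) in ws.items():
        A,B=[cv2.cvtColor(np.ascontiguousarray(x[v0:v1,u0:u1]),cv2.COLOR_RGB2GRAY).astype(np.float32) for x in(a,b)]
        sh,r=cv2.phaseCorrelate(A,B,cv2.createHanningWindow(A.shape[::-1],cv2.CV_32F)); print(n,k,np.round(sh,2),round(r,2),"mad",np.abs(A-B).mean().round(1))
# cup on mat: dark mat outline vs rim circle in top
m=(T.max(2)<60).astype(np.uint8); _,st,_=blob(T,m,(200,210,252,258)); print("mat now",st)
g=cv2.cvtColor(T[205:262,198:256].copy(),cv2.COLOR_RGB2GRAY)
h=((T[...,1].astype(int)-T[...,0]<15)&(T.max(2)>65)).astype(np.uint8); cc,st,ct=blob(T,h,(205,212,250,256));print("cup",cc,st,cv2.minEnclosingCircle(ct))
for q in([.6055,.2055,.08],[.6055,.2055,.005]): print(proj("top",q))
```

```text
handle [192.  226.3] [187 218  10  18 122]
handle [191.6 226.1] [187 217  10  19 128]
decoy [155.8 246.9] [148 234  16  26 232]
decoy [155.7 246.5] [148 233  16  27 244]
scene pot [-0.11 -0.13] 0.92 mad 2.4
scene bottle [-0.02 -0.03] 1.0 mad 2.7
scene spool [0.49 0.41] 0.94 mad 1.6
scene screwdriver [ 0.35 -0.03] 1.08 mad 2.6
scene wrench [0.01 0.01] 1.18 mad 2.4
scene driver [0.51 0.45] 0.8 mad 3.5
scene basket [-0.06 -0.02] 1.14 mad 2.8
scene block [-0.19 -0.14] 0.95 mad 3.2
scene decoy [ 0.02 -0.05] 1.11 mad 6.8
scene dish [-0.02  0.12] 1.24 mad 2.9
top pot [-0.14  0.08] 0.93 mad 1.2
top bottle [0.11 0.4 ] 0.88 mad 0.7
top spool [ 0.12 -0.08] 0.98 mad 0.6
top block [-0.34  3.3 ] 0.11 mad 20.8
top decoy [-4.73 -0.44] 0.28 mad 12.3
top dish [0.52 0.56] 0.91 mad 0.6
mat now [208 217  35  35 369]
cup [221.83277592 231.50668896] [208 217  28  29 598] ((222.57894897460938, 231.57894897460938), 14.805389404296875)
[220.03833013 228.11424793]
[225.0927061  234.08250737]
```

```bash
python3 -c "
from station import ticket,status
print(status.sense()['t'],status.sense()['force']);print(ticket.sign_off())"
```

```text
27.75 [ 0.76416969  0.81842905 -0.51678706]
the job is handed in; nothing more can be done
None
```

I did all the steps in order and handed the job in at 27.8 s on the robot's clock.

- **Press:** I pressed the cup into the mixer dish until it hit its hard stop. The force peaked at about 27 N with the cup's weight added. I then eased off to about 22–24 N and held for 2.5 s.
- **Cup on mat:** I set the cup on the round mat with about 6 N of contact. The top view showed it upright with its whole foot on the mat.
- **Spreader:** I dipped the blade about 34 mm below the cup's rim, judged from the tool position, and hung the spreader back in the block. Its handle ended within 0.4 px of its first image position.
- **Other things:** In the scene view, every bystander and the decoy spreader stayed within about 0.7 px of where they started. Nothing touched the gripper at the end.

**Checks that failed or disagreed:**
- **Final picture:** The picture limit had run out, so the last check compared images numerically.
- **Top view:** The block and decoy did not match their first image there, probably because of the arm or its shadow. The scene view showed both unmoved.
- **Cameras:** The two views disagreed by up to about 9 mm at the mat. I relied on the top view, on the measured forces, and on close-up checks.

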